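# Find and press the hidden lid catch of a bench centrifuge

### The arm

A 6-joint arm with a two-finger parallel gripper is mounted at the origin on the work surface. World frame = base frame: x ahead of the robot, y to its left, z up, the work surface at z = 0. Lengths are in m, angles in rad, forces in N, time in s.
With the tool pointing down it reaches from about 0.275 to 0.875 m from the base axis. Payload 12.5 kg.
Tool frame: the origin (TCP) lies midway between the tips of the shut fingers; the grasp point (between the pads) lies 19 mm behind it; z points along the fingers, y is the line along which they close (so a half turn about z gives the same grasp; the last joint's range is limited). The gripper opens to 85 mm and grips with 20 to 120 N. Pads are 22 mm wide; open, the fingers measure 114 mm over their backs; the gripper's body (76 mm by 85 mm) begins 54 mm behind the grasp point. The pads swing forward as they close: fully open they stand 13 mm farther back than shut.
Start: joints at [1.155, 0.351, 1.652, -0, 1.139, -0.085], TCP at [0.179, 0.52, 0.231] pointing down, gripper open.
Joint ranges: [-2.75, 2.75], [-0.79, 2.1], [0.01, 2.65], [-1.57, 4.71], [0.07, 3.14], [-2.87, 2.87]. Speed limits (rad/s): [2.22, 2.22, 2.79, 3.14, 3.14, 3.14].

### API

Orientations are given as a rotation vector (axis times angle).
In Python, from bench import status, imaging, arm gives the robot as it stands.
- The arm moves only by the tool send_rows, never from a script. Its argument "steps" is a list of rows, each a list of 5 numbers: the shift along the tool's x, y, z in m, then the turn about the tool's z in rad, then the opening, from 0 (shut) to 1 (fully open). A call has 1 to 20 rows; each row shifts and turns the commanded pose from where the row before left it, along the tool's axes as they then stand; what a row does not reach is not made up. A row lasts 1/12 s, in which the tool goes at most 41.7 mm and 7.16 degrees, less where a joint would pass 70% of its speed; a pose out of reach is approached as far as the arm can. A call with a gripper value outside its range is refused whole. The fingers move at their own pace and stop on an object; the grip force is fixed at half the most. Time passes only in rows, so rows that do not move let the fingers close. It gives the time, the measured TCP pose, the force, the opening and the grip force at its end, in the units of the state.
- status.observe(): the state, without advancing time (a new reading comes with each control period).
- imaging.snapshot(name): name is "scene" or "top" or "wrist"; returns a dict with "frame" (480x640x3 uint8, blue, green, red), "K" (3x3 intrinsics, pixels), "dist_coeffs" ([k1, k2, p1, p2, k3] as OpenCV has them; the pictures are not rectified), "rvec" (rotation vector, rad) and "tvec" (3), from world to camera coordinates, as OpenCV has them; the wrist camera has in their place "tool_from_camera" (4x4, takes a point from camera to tool coordinates, whose origin is the TCP and whose axes are the flange's). Camera axes: x right, y down, z forward; pixel columns grow to the right and rows downward; lengths in m; the calibration is good to about 2 mm. A picture is of the moment at which its call begins: read the wrist's pose just before it. There is no depth.
- arm.hand_in(): hands the job in; it is judged then, once.
The state is a dict: "time_s": time; "joint_pos": joint angles; "qvel": joint speeds; "joint_efforts": joint torques, N m; "ee_pos": TCP position; "tool_rot": TCP orientation; "force": force on the tool from outside, world axes, zero at the start; "ft_torque": the same for the moment, N m; "width": opening from 0.0 (shut) to 1.0 (fully open); "finger_force": force on a finger pad.
Only numpy, scipy, OpenCV 4.12 (cv2) and the standard library are available. Lean on these libraries where they do the work, as an engineer would, in place of code of your own. Each camera call takes 0.05 s, during which the arm holds its last target. There are 200 camera calls.

### The job

The lid of the centrifuge is released by a concealed catch: a flush piece somewhere in the dark strip on top of the machine that looks just like the rest of the strip but gives when pushed. Feel along the strip with a fingertip, pressing here and there, until you find it, and push it fully in so that the lid pops ajar; then take the hand clear. Do not touch the lid itself, and do not pick up or shift any of the things standing about.

Things in the scene. Friction and masses are not known exactly. Their poses are not given: they have to be found in the camera images.
- centrifuge: White bench centrifuge with a red band, fixed to the bench, 360 (its x) x 480 (its y) x 190 mm high. Origin: centre of its underside; z up; its -x side (screen and round knob) faces the robot, more or less. Its flat level top is 190 mm above the bench.
- strip_center (a point): Centre of the upper face of the dark grey strip in the centrifuge's top, 189.5 mm above the bench (0.5 mm below the white top), 130 mm from the machine's centre towards its -x side; axes as the centrifuge's. Visible strip: 200 mm along y, 50 mm along x, rigid but for the catch. The catch's centre lies anywhere from -70 to +70 mm along y from this point, at x = 0.
- catch (a joint): How far the catch is pushed in (straight down), m: 0 flush, 0.006 fully in. The catch is a piece of the strip 56 mm long (y) and its full 50 mm width, level with it, same colour, no mark; the fingertip must lie wholly on it. It resists with about 4 N all the way (no spring), stays where it is left, and drives the lid.
- lid (a joint): Lid opening, rad: 0 shut; rises in step with the catch to 0.10 when the catch is fully in. The hinge is along the far (+x) edge; the edge near the strip then rises 21 mm.
- lid_front (a point): Point on the lid: light grey plate with a dark round window, 210 (x) x 260 (y) mm, upper side 13 mm above the machine's top when shut. The point is the middle of its near (-x) upper edge, which is 45 mm from the strip's edge. Not to be touched.
- rotor_cap: Loose black stepped cap, 44 mm across, 50 mm high, on the left (+y) part of the machine's top. Origin: underside centre.
- jar: Loose specimen jar with orange cap, 48 mm across, 60 mm high, on the right (-y) part of the machine's top. Origin: underside centre.
- cassette: Loose yellow cassette 42 x 30 x 8 mm, on the right (-y) part of the machine's top. Origin: underside centre.
- phone: Loose phone 72 x 148 x 9 mm flat on the bench. Origin: underside centre.
- mouse: Loose black computer mouse 100 x 60 x 32 mm on the bench. Origin: underside centre.
- tube_rack: Loose blue rack 90 x 200 x 45 mm with capped tubes up to 100 mm high, on the bench. Origin: underside centre.
- beaker: Loose green glass beaker 70 mm across, 90 mm high, on the bench. Origin: underside centre.

How it is judged:
On the way:
1. the catch goes in under a finger (value of joint catch above 0.003 m and contact force between the fingers and anything else above 1 N), for 0.05 s.
At the end, for the whole second after the job is handed in: The catch stays pushed in by at least 4.5 of its 6 mm, the lid stands ajar by at least 0.07 rad and at rest, and every loose thing is within 20 mm of where it was (value of joint catch above 0.0045 m and value of joint lid above 0.07 rad and velocity of joint lid below 0.05 rad/s and distance of each of rotor_cap, jar, cassette, phone, mouse, tube_rack, beaker from where it was at the start of the episode below 0.02 m); the robot touches nothing.
It fails at once if the robot touches the lid (contact force between any of the fingers, the arm and lid above 0.5 N).
It fails at once if a loose thing is lifted, carried or shifted by more than 20 mm (distance of any of rotor_cap, jar, cassette, phone, mouse, tube_rack, beaker from where it was at the start of the episode above 0.02 m).
It also fails if it takes over 64 s, if anything falls off the work surface, if the arm or the gripper's body presses on something with over 40 N, if the wrist force passes 120 N, or if a joint passes its speed limit or range.

## Working session

There is one attempt and no reset: what is moved stays moved. The work goes in short steps, Python scripts to look and compute and a tool call to move; the robot and the scene stay as the last step left them, time stands still between calls to the robot, and variables do not carry over. Pictures are saved under pics/ and viewed, at most 10 in all, crops included, and the job is handed in when it is done.

Besides the shell and the picture viewer there is one more tool, called after "Request:" by a JSON object that holds its "name" and its "arguments". send_rows: Moves the arm, as the interface text tells. Its arguments: {"type":"object","properties":{"steps":{"type":"array","items":{"type":"array","items":{"type":"number"}}}},"required":["steps"]}

```bash
mkdir -p pics
python3 - <<'E'
from bench import status, imaging
import cv2,numpy as np,pickle
s=status.observe();print(s)
d={}
for n in("scene","top"):
    p=imaging.snapshot(n);d[n]=p;cv2.imwrite(f"pics/{n}0.png",p["frame"]);print(n,p["K"],p["dist_coeffs"],p["rvec"],p["tvec"])
pickle.dump(d,open("d.pkl","wb"))
E
```

```text
{'time_s': 0.0, 'joint_pos': array([ 1.15544377e+00,  3.51256816e-01,  1.65246460e+00,  1.25170236e-05,
        1.13913644e+00, -8.46146345e-02]), 'qvel': array([0.00121506, 0.00091208, 0.00044259, 0.00227922, 0.0011345 ,
       0.00079535]), 'joint_efforts': array([ 2.08040627e-03, -5.06109631e+01, -2.91404343e+01,  2.88861611e-05,
        4.48693492e-03, -5.49861895e-06]), 'ee_pos': array([0.17844226, 0.51986751, 0.23073177]), 'tool_rot': array([-5.17111949e-01, -3.09841254e+00,  1.92098390e-03]), 'force': array([-0.71746324,  0.23918636, -0.58412701]), 'ft_torque': array([0.00377821, 0.01781606, 0.00785433]), 'finger_force': 0.0, 'width': 0.9994696183992543}
scene [[588.31557502   0.         318.10208974]
 [  0.         588.31557502 239.51552416]
 [  0.           0.           1.        ]] [-0.00926827  0.          0.          0.          0.        ] [ 2.21412487  1.46263245 -0.39097321] [-0.22247348 -0.37226026  1.82768509]
top [[458.33282691   0.         320.15225309]
 [  0.         458.33282691 232.84256563]
 [  0.           0.           1.        ]] [-0.06133282  0.          0.          0.          0.        ] [ 2.12927712 -2.08683286  0.21053505] [-0.00121773  0.56284399  1.21564315]
```

View pics/top0.png

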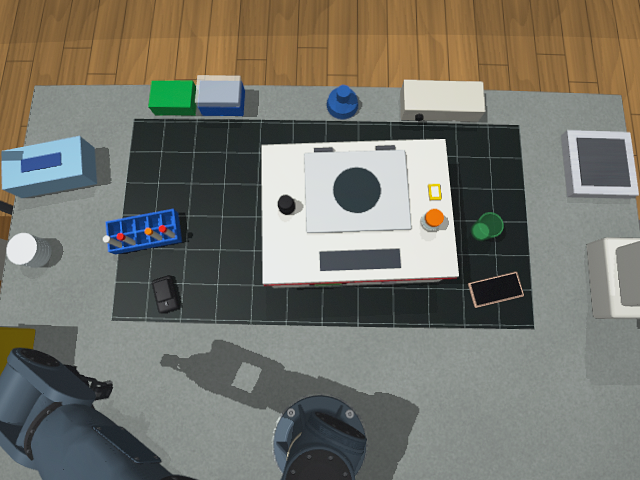

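View pics/scene0.png

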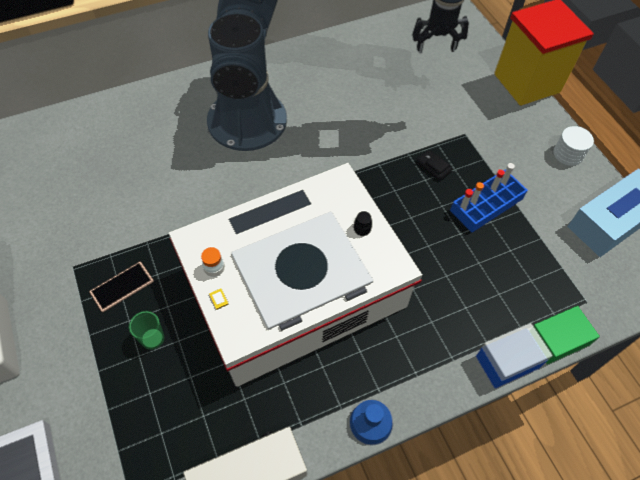

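The top view shows the strip at about (320–400, 249–270), the lid above it, the cap at (286,204), the jar at (433,217). The arm is at lower left. I'll measure the strip in both views.

```bash
cat > h.py <<'E'
import cv2,numpy as np
def ray(p,uv,z):
    R=cv2.Rodrigues(np.array(p["rvec"],float))[0];t=np.array(p["tvec"],float).ravel()
    n=cv2.undistortPoints(np.array(uv,float).reshape(-1,1,2),p["K"],np.array(p["dist_coeffs"]))[:,0]
    d=np.c_[n,np.ones(len(n))]@R;c=-R.T@t
    return c+d*((z-c[2])/d[:,2])[:,None]
E
python3 - <<'E'
import pickle,cv2,numpy as np
from h import ray
from scipy.spatial.transform import Rotation as Ro
d=pickle.load(open("d.pkl","rb"))
for n,seed in(("top",(360,259)),("scene",(270,212))):
    p=d[n];g=cv2.cvtColor(p["frame"],cv2.COLOR_BGR2GRAY)
    m=(g<140).astype(np.uint8);_,l=cv2.connectedComponents(m,connectivity=4)
    m=(l==l[seed[1],seed[0]]).astype(np.uint8)
    c=max(cv2.findContours(m,0,2)[0],key=cv2.contourArea)
    w=ray(p,c[:,0],.1895)[:,:2]
    r=cv2.minAreaRect((w*1000).astype(np.float32));print(n,r,cv2.boxPoints(r))
    if n=="top":
        wm=(g>150).astype(np.uint8)
s=d["top"]
R=Ro.from_rotvec([-5.17111949e-01,-3.09841254e+00,1.92e-03]).as_matrix();print(R.round(3))
# jar, cap, lid front corners from top
print(ray(s,[(307,232),(411,229)],.203).round(3)); print("cap",ray(s,[(286,202)],.24),"jar",ray(s,[(433,217)],.25))
E
```

```text
top ((470.72332763671875, -89.74858093261719), (48.01759719848633, 198.46202087402344), 3.1762495040893555) [[ 441.25323     7.999724]
 [ 452.24957  -190.15742 ]
 [ 500.19342  -187.49689 ]
 [ 489.19708    10.660263]]
scene ((470.4717102050781, -90.2319107055664), (48.40424346923828, 197.6631622314453), 3.1074681282043457) [[ 440.94763      7.1423817]
 [ 451.66272   -190.23015  ]
 [ 499.9958    -187.6062   ]
 [ 489.2807       9.766327 ]]
[[-0.946  0.325 -0.001]
 [ 0.325  0.946 -0.001]
 [ 0.    -0.001 -1.   ]]
[[ 0.534  0.041  0.203]
 [ 0.546 -0.215  0.203]]
cap [[0.59900415 0.09211763 0.24      ]] jar [[ 0.56614074 -0.25926346  0.25      ]]
```

Request:
{"name": "send_rows", "arguments": {"steps": [[0,0,-0.002,0.1185,0],[0,0,-0.002,0.1185,0],[0,0,-0.002,0.1185,0],[0,0,-0.002,0.1185,0],[0,0,-0.002,0.1185,0],[0,0,-0.002,0.1185,0],[0,0,-0.002,0.1185,0],[0,0,-0.002,0.1185,0],[0,0,-0.002,0.1185,0],[0,0,-0.002,0.1185,0],[0,0,0,0,0],[0,0,0,0,0]]}}

```text
time_s: 1.1
ee_pos: [0.1786, 0.5201, 0.2511]
tool_rot: [2.155, 2.286, -0.0]
force: [-0.1, -0.2, -0.6]
width: -0.002
finger_force: 0.0
```

Request:
{"name": "send_rows", "arguments": {"steps": [[-0.0316,0.01434,0,0,0],[-0.0316,0.01434,0,0,0],[-0.0316,0.01434,0,0,0],[-0.0316,0.01434,0,0,0],[-0.0316,0.01434,0,0,0],[-0.0316,0.01434,0,0,0],[-0.0316,0.01434,0,0,0],[-0.0316,0.01434,0,0,0],[-0.0316,0.01434,0,0,0],[-0.0316,0.01434,0,0,0],[-0.0316,0.01434,0,0,0],[-0.0316,0.01434,0,0,0],[-0.0316,0.01434,0,0,0],[-0.0316,0.01434,0,0,0],[-0.0316,0.01434,0,0,0],[-0.0316,0.01434,0,0,0],[-0.0316,0.01434,0,0,0],[-0.0316,0.01434,0,0,0],[0,0,0,0,0],[0,0,0,0,0]]}}

```text
time_s: 2.77
ee_pos: [0.4678, -0.0347, 0.2508]
tool_rot: [-2.158, -2.282, 0.001]
force: [-0.2, -0.2, -0.6]
width: 0.002
finger_force: 0.0
```

```bash
cat > st.py <<'E'
from bench import status
import numpy as np
from scipy.spatial.transform import Rotation as Ro
s=status.observe();R=Ro.from_rotvec(s["tool_rot"]).as_matrix()
e=R.T@(np.array([.4706,-.090,.1895])-s["ee_pos"])
print(s["time_s"],s["ee_pos"].round(4),s["force"].round(2),s["width"]);print(R.round(3));print("strip centre in tool",e.round(4))
E
python3 st.py; python3 -c "
from bench import imaging;import cv2
cv2.imwrite('pics/scene1.png',imaging.snapshot('scene')['frame'][130:330,150:450].repeat(2,0).repeat(2,1))"
```

```text
2.7667 [ 0.4678 -0.0347  0.2508] [-0.17 -0.21 -0.56] 0.002493482376459918
[[-0.056  0.998 -0.001]
 [ 0.998  0.056  0.   ]
 [ 0.    -0.001 -1.   ]]
strip centre in tool [-0.0553 -0.0002  0.0613]
```

View pics/scene1.png

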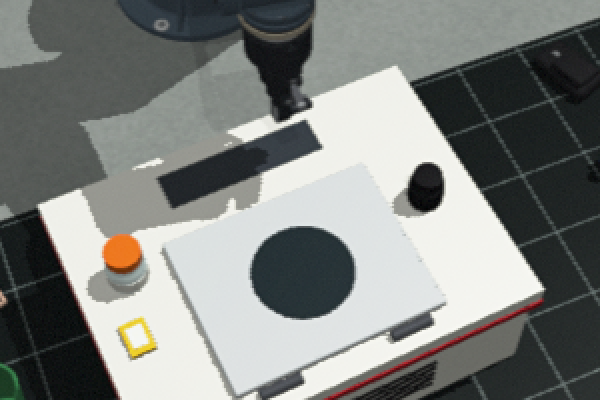

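The fingertip is over the strip's +y end, well clear of the lid. Descending gently.

Request:
{"name": "send_rows", "arguments": {"steps": [[0,0,0.02,0,0],[0,0,0.02,0,0],[0,0,0.015,0,0],[0,0,0.003,0,0],[0,0,0.001,0,0],[0,0,0.001,0,0],[0,0,0.001,0,0],[0,0,0.0005,0,0],[0,0,0,0,0],[0,0,0,0,0]]}}

```text
time_s: 3.65
ee_pos: [0.4678, -0.0336, 0.1902]
tool_rot: [2.159, 2.281, 0.001]
force: [-0.1, -0.4, -0.7]
width: 0.001
finger_force: 0.0
```

Request:
{"name": "send_rows", "arguments": {"steps": [[0,0,0.0005,0,0],[0,0,0.0005,0,0],[0,0,0,0,0]]}}

```text
time_s: 3.9
ee_pos: [0.4678, -0.0336, 0.1895]
tool_rot: [2.159, 2.281, 0.001]
force: [-4.3, -0.3, 7.9]
width: 0.004
finger_force: 4.4
```

Request:
{"name": "send_rows", "arguments": {"steps": [[0,0,0.0005,0,0],[0,0,0.0005,0,0],[0,0,0,0,0]]}}

```text
time_s: 4.15
ee_pos: [0.4679, -0.0336, 0.1895]
tool_rot: [2.159, 2.281, 0.001]
force: [-8.8, 1.5, 21.6]
width: 0.002
finger_force: 10.6
```

Rigid here (22 N, no give). On to the next spot, 28 mm along.

Request:
{"name": "send_rows", "arguments": {"steps": [[0,0,-0.006,0,0],[-0.014,0,0,0,0],[-0.014,0,0,0,0],[0,0,0,0,0],[0,0,0.003,0,0],[0,0,0.001,0,0],[0,0,0.001,0,0],[0,0,0.0005,0,0],[0,0,0,0,0],[0,0,0,0,0]]}}

```text
time_s: 4.98
ee_pos: [0.4691, -0.0613, 0.1895]
tool_rot: [2.158, 2.282, -0.001]
force: [-8.3, -0.9, 19.2]
width: 0.001
finger_force: 9.3
```

Request:
{"name": "send_rows", "arguments": {"steps": [[0,0,-0.006,0,0],[-0.014,0,0,0,0],[-0.014,0,0,0,0],[0,0,0,0,0],[0,0,0.003,0,0],[0,0,0.001,0,0],[0,0,0.001,0,0],[0,0,0.0005,0,0],[0,0,0,0,0],[0,0,0,0,0]]}}

```text
time_s: 5.82
ee_pos: [0.4705, -0.0888, 0.1895]
tool_rot: [-2.158, -2.282, 0.0]
force: [-5.3, 1.4, 12.9]
width: -0.001
finger_force: 6.5
```

Request:
{"name": "send_rows", "arguments": {"steps": [[0,0,-0.005,0,0],[-0.014,0,0,0,0],[-0.014,0,0,0,0],[0,0,0,0,0],[0,0,0.003,0,0],[0,0,0.001,0,0],[0,0,0.001,0,0],[0,0,0.0005,0,0],[0,0,0,0,0],[0,0,0,0,0]]}}

```text
time_s: 6.65
ee_pos: [0.4721, -0.1168, 0.1895]
tool_rot: [2.158, 2.282, -0.0]
force: [-7.8, -0.2, 18.5]
width: 0.003
finger_force: 9.1
```

Request:
{"name": "send_rows", "arguments": {"steps": [[0,0,-0.006,0,0],[-0.014,0,0,0,0],[-0.014,0,0,0,0],[0,0,0,0,0],[0,0,0.003,0,0],[0,0,0.001,0,0],[0,0,0.001,0,0],[0,0,0.0005,0,0],[0,0,0,0,0],[0,0,0,0,0]]}}

```text
time_s: 7.48
ee_pos: [0.4738, -0.1452, 0.1887]
tool_rot: [2.159, 2.282, -0.0]
force: [0.5, -0.4, -0.1]
width: -0.003
finger_force: 0.0
```

It gives here (z 0.1887, no force building). Pushing on.

Request:
{"name": "send_rows", "arguments": {"steps": [[0,0,0.001,0,0],[0,0,0.001,0,0],[0,0,0,0,0]]}}

```text
time_s: 7.73
ee_pos: [0.4738, -0.1453, 0.1867]
tool_rot: [2.16, 2.282, 0.0]
force: [-0.2, 0.5, 1.5]
width: 0.0
finger_force: 0.7
```

Request:
{"name": "send_rows", "arguments": {"steps": [[0,0,0.001,0,0],[0,0,0.001,0,0],[0,0,0.001,0,0],[0,0,0.0005,0,0],[0,0,0.0005,0,0],[0,0,0,0,0],[0,0,0,0,0]]}}

```text
time_s: 8.32
ee_pos: [0.474, -0.1454, 0.1834]
tool_rot: [2.159, 2.281, 0.001]
force: [-2.4, 4.0, 11.5]
width: 0.0
finger_force: 5.9
```

Bottomed at 6 mm. Retract straight up and check.

Request:
{"name": "send_rows", "arguments": {"steps": [[0,0,-0.005,0,0],[0,0,-0.015,0,0],[0,0,-0.03,0,0],[0,0,-0.03,0,0],[0,0,-0.03,0,0],[0,-0.03,0,0,0],[0,-0.03,0,0,0],[0,-0.03,0,0,0],[0,0,0,0,0],[0,0,0,0,0],[0,0,0,0,0],[0,0,0,0,0]]}}

```text
time_s: 9.32
ee_pos: [0.3846, -0.1505, 0.2927]
tool_rot: [2.159, 2.282, -0.0]
force: [0.0, 0.5, 0.2]
width: -0.001
finger_force: 0.0
```

```bash
python3 st.py; python3 -c "
from bench import imaging;import cv2
cv2.imwrite('pics/scene2.png',imaging.snapshot('scene')['frame'][130:400,150:450].repeat(2,0).repeat(2,1))"
```

```text
9.3167 [ 0.3846 -0.1505  0.2927] [0.02 0.52 0.17] -0.0007554389199177805
[[-0.055  0.998  0.   ]
 [ 0.998  0.055 -0.   ]
 [-0.     0.    -1.   ]]
strip centre in tool [0.0556 0.0892 0.1032]
```

View pics/scene2.png

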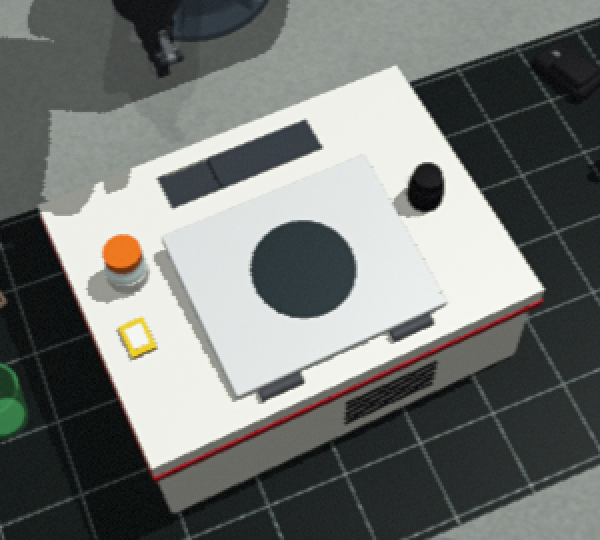

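The catch is sunk (its edge shows at (212,172) in the crop), the lid's near edge has risen about 5–10 px at (365,158), and the jar, cap and cassette have not moved. Hand clear.

```bash
python3 -c "
from bench import arm;print(arm.hand_in())"
```

```text
the job is handed in; nothing more can be done
None
```

I found the catch near the strip's -y end, about 56 mm from its centre, and pushed it the full 6 mm in; the lid is ajar, the hand is clear, nothing loose appears to have moved in the last picture, and the job is handed in (no verdict was returned).

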